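# Open the punch case

## Robot

A 6-joint arm with a two-finger parallel gripper is mounted at the origin on the work surface. World frame = base frame: x ahead of the robot, y to its left, z up, the work surface at z = 0. Lengths are in m, angles in rad, forces in N, time in s.
With the tool pointing down it reaches from about 0.425 to 1.125 m from the base axis. Payload 14.9 kg.
Tool frame: the origin (TCP) lies at the very end of the fingers, on their centre line; the grasp point (between the pads) lies 19 mm behind it (arm.tcp_to_grasp is the distance from the TCP to the grasp point, in m); z points along the fingers, y is the direction in which the jaws open and shut (so a half turn about z gives the same grasp; the last joint's range is limited). The gripper opens to 91 mm and grips with 3 to 60 N. Pads are 32 mm wide; open, the fingers measure 118 mm over their backs; the gripper's body (76 mm by 178 mm) begins 60 mm behind the grasp point.
Start: joints at [1.185, 0.379, 1.734, -0, 1.028, -0.033], TCP at [0.242, 0.657, 0.214] pointing down, gripper open.
Joint ranges: [-2.77, 2.77], [-0.74, 2.19], [0, 2.66], [-1.06, 4.2], [0.31, 2.87], [-3.08, 3.08]. Speed limits (rad/s): [1.89, 1.89, 2.39, 3.14, 3.14, 3.14].

## Interface

Orientations are given as a rotation vector (axis times angle).
In Python, from station import arm, eyes, ticket gives the robot as it stands.
- The arm moves only by the tool carry_out, never from a script. Its arguments are lists of equal length, an entry for each row: "travel": the shift along the tool's x, y, z in cm, a list of three; "turn": the turn about the tool's z in rad; "fingers": the finger opening in cm, from 0 to 9.12. A call has exactly 5 rows; each row shifts and turns the commanded pose from where the row before left it, along the tool's axes as they then stand; what a row does not reach is not made up. A row lasts 1/8 s, in which the tool goes at most 62.5 mm and 10.7 degrees, less where a joint would pass 70% of its speed; a pose out of reach is approached as far as the arm can. A call is refused whole if a number of a shift passes 6.25 or a number of a turn 0.188, either way. A call with a gripper value outside its range is refused whole. The fingers move at their own pace and stop on an object; "grip_force" is the grip in N (left out, the last holds). Time passes only in rows, so rows that do not move let the fingers close, or fill a call up. It gives the time, the measured TCP pose, the force and the opening at its end, in the units of the state.
- arm.read_state(): the state, without advancing time (a new reading comes with each control period).
- eyes.capture(name): name is "scene" or "side" or "wrist"; returns the picture (420x560x3 uint8, red, green, blue); there is no depth.
- eyes.get_calibration(name): a dict with "fx", "fy", "cx", "cy" (pixels), "T" (4x4, takes a point from camera to world coordinates). Camera axes: x right, y down, z forward; pixel columns grow to the right and rows downward; lengths in m; the calibration is good to about 2 mm. A picture is of the moment at which its call begins: read the wrist's pose just before it. get_calibration takes no time and is no camera call; for the wrist camera it gives the pose at the moment of the call.
- ticket.sign_off(): hands the job in, once; it reports no verdict.
The state is a dict: "time_s": time; "joints": joint angles; "joint_vel": joint speeds; "joint_torque": joint torques, N m; "tool_pos": TCP position; "orientation": TCP orientation; "contact_force": force on the tool from outside, world axes, zero at the start; "ft_torque": the same for the moment, N m; "grip_width": finger opening in m.
Only numpy, scipy, OpenCV 4.12 (cv2) and the standard library are available. Lean on these libraries where they do the work, as an engineer would, in place of code of your own. Each camera call takes 0.05 s, during which the arm holds its last target.

## Task

Open the grey punch case on the shoemaker's bench with your fingertips: press down the release tab at its front, take the finger away so that the lid springs ajar, then push the lid right back until it rests open against its stop. Only press and push, without forcing it: do not pinch the lid, do not pick up or shove the case, and leave the other things on the bench where they are.

Things in the scene. Friction and masses are not known exactly. Their poses are not given: they have to be found in the camera images.
- case: grey steel punch case, loose on the bench, about 2 kg: 125 deep (its x), 200 wide (its y), 52 high when shut. Origin: centre of its underside, on the bench; +x runs from the front (tab) to the back (hinge), z up. In the middle of the front a latch housing, 40 wide and 12 high, reaches out under the tab. Inside, six punches bedded in foam, none above 33 mm
- lid (a joint): lid angle, rad: 0 shut and latched, about 0.85 ajar (as far as its spring lifts it), 1.95 fully open on its stop, 22 degrees past upright. From ajar to the stop only the lid's weight (0.15 kg) and a damped hinge resist; let go below about 1.3 it falls back to ajar, above about 1.5 it falls on to the stop
- tab (a joint): release tab angle, rad: 0 up, 0.26 fully pressed; springs back up when let go. The catch frees the lid at about 0.15. Pressed at tab_press it takes about 1.5 N to start, 3.5 N at the catch's release and 5 N at the end, where that point is 8 mm down
- tab_press (a point): where to press: on the upper face of the tab's level thumb pad, mid-width, 30 mm above the bench at rest; moves with the tab. The pad is 32 wide and runs from 74 to 109 mm in front of the case's origin, this point 98 mm. 24 mm from this point towards the lid stands the latch's hook, 44 mm above the bench; it leans 6 mm forward when the tab is pressed
- lid_shell: the lid itself, turning with lid. Origin: middle of the hinge axis; shut, its axes are the case's, and its front edge lies at x = -124 mm, its top at z = 18 mm
- lid_edge (a point): middle of the lower front edge of the lid, 124 mm from the hinge axis; moves with the lid. The lid is a shell 200 wide (100 either side of this point) with a 3 mm top and walls 15 deep, 2.5 thick. A catch 28 wide sticks 6 mm out of the front wall here
- lid_hinge (a point): middle of the lid's hinge axis (along the case's y), at the back of the case, 62 mm behind its origin and 34 mm above the bench
- last_mid (a point): bystander: a wooden shoe last (250 long, 84 wide, 108 high), point 40 mm above the bench at its middle
- jar_mid (a point): bystander: a round amber glue jar, 72 across, 88 high, point half-way up
- can_mid (a point): bystander: an open steel can, 72 across, 85 high, point half-way up
- polish_mid (a point): bystander: a flat round tin, 76 across, 26 high, point half-way up
- box_mid (a point): bystander: a plain closed flat box, 97 x 142 x 40 high, no tab, point half-way up
- awl_mid (a point): bystander: an awl lying down (126 long, wooden handle 29 thick), point at its middle
- heel_mid (a point): bystander: a rubber heel blank, 76 x 64 x 14 high, point at its middle
- hammer_grip (a point): bystander: a hammer lying down (250 long), point on its handle's axis, 75 mm from the far end of the head

How it is judged:
On the way, in this order (a step that is already met when the one before it is completed fails the run):
1. the release tab is pressed down while the lid is still shut (value of joint tab above 0.1 rad and value of joint lid below 0.15 rad).
2. the lid has sprung ajar by itself and the robot has let go of the case (value of joint lid between 0.65 and 1.1 rad and contact force between each of the arm, the fingers and case below 0.1 N), for 0.1 s.
At the end, for the whole second after the job is handed in: The lid rests open against its stop (within 0.07 rad) and is still, the tab is up again, the case stands flat and within 30 mm of where it was, and every bystander within 30 mm of where it was (value of joint lid above 1.88 rad and velocity of joint lid between -0.05 and 0.05 rad/s and value of joint tab below 0.05 rad and distance of each of case, last_mid, jar_mid, can_mid, polish_mid, box_mid, awl_mid, heel_mid, hammer_grip from where it was at the start of the episode below 0.03 m and angle between case's own z axis and vertical below 0.05 rad and linear speed of case below 0.02 m/s); the robot touches nothing.
It fails at once if the case is lifted, tipped or shoved more than 30 mm (distance of case from where it was at the start of the episode above 0.03 m or height (world z) of case above 0.015 m or angle between case's own z axis and vertical above 0.2 rad).
It fails at once if the lid is pinched or forced (more than 25 N) (contact force between any of the fingers, the arm and lid_shell above 25 N).
It fails at once if the tab or any part of the case is forced (more than 80 N) (contact force between any of the fingers, the arm and case above 80 N).
It fails at once if a bystander is lifted or moved more than 30 mm (distance of any of last_mid, jar_mid, can_mid, polish_mid, box_mid, awl_mid, heel_mid, hammer_grip from where it was at the start of the episode above 0.03 m).
It also fails if it takes over 45 s, if anything falls off the work surface, if the arm or the gripper's body presses on something with over 40 N, if the wrist force passes 120 N, or if a joint passes its speed limit or range.

## Working session

There is one attempt and no reset: what is moved stays moved. The work goes in short steps, Python scripts to look and compute and a tool call to move; the robot and the scene stay as the last step left them, time stands still between calls to the robot, and variables do not carry over. Pictures are saved under pics/ and viewed, and the job is handed in when it is done.

Besides the shell and the picture viewer there is one more tool, called after "Call:" as name(argument=value, ...), one argument or row to a line, values as JSON. carry_out: Moves the arm, as the interface text tells. Its arguments: {"type":"object","properties":{"travel":{"type":"array"},"turn":{"type":"array"},"fingers":{"type":"array"},"grip_force":{"type":"number"}},"required":["travel","turn","fingers"]}

```bash
mkdir -p pics; ls
python3 - <<'E'
from station import arm, eyes
import cv2
s=arm.read_state();print({k:s[k] for k in('time_s','tool_pos','orientation','contact_force','grip_width')})
for n in('scene','side','wrist'):
    c=eyes.get_calibration(n);print(n,c)
    im=eyes.capture(n);cv2.imwrite(f'pics/{n}0.png',im[:,:,::-1])
E
```

```text
pics
{'time_s': 0.0, 'tool_pos': array([0.24174968, 0.65651127, 0.21328895]), 'orientation': array([-5.51386548e-01, -3.09256113e+00,  1.68279391e-03]), 'contact_force': array([-0.15078626, -0.44461911,  0.10784674]), 'grip_width': 0.09141119318594793}
scene {'fx': 436.8005752170321, 'fy': 436.8005752170321, 'cx': 277.31401348830065, 'cy': 212.83886058551622, 'T': array([[-0.85784392,  0.36352078, -0.3632581 ,  0.96140131],
       [ 0.51372294,  0.6256707 , -0.58704763,  0.70479372],
       [ 0.01387594, -0.69020926, -0.72347677,  0.82619716],
       [ 0.        ,  0.        ,  0.        ,  1.        ]])}
side {'fx': 437.90964936720434, 'fy': 437.90964936720434, 'cx': 282.5106608844885, 'cy': 208.34625649559368, 'T': array([[ 0.75695359, -0.47994193,  0.44348281,  0.06822439],
       [-0.6532326 , -0.53750687,  0.53326685, -0.54554757],
       [-0.01756207, -0.69335569, -0.72038147,  0.90276742],
       [ 0.        ,  0.        ,  0.        ,  1.        ]])}
wrist {'fx': 299.9935508565239, 'fy': 299.9935508565239, 'cx': 278.6714784458973, 'cy': 206.9339567846051, 'T': array([[ 3.44954611e-01,  9.12322581e-01,  2.20621451e-01,
         1.80513824e-01],
       [ 9.38619350e-01, -3.35334954e-01, -8.08961306e-02,
         6.79314332e-01],
       [ 1.78717663e-04,  2.34985057e-01, -9.71998967e-01,
         3.84667268e-01],
       [ 0.00000000e+00,  0.00000000e+00,  0.00000000e+00,
         1.00000000e+00]])}
```

View pics/scene0.png

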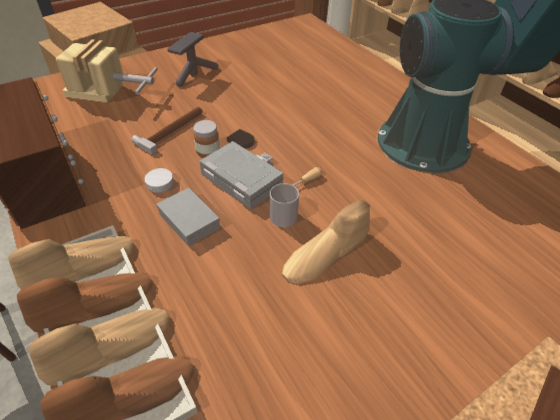

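View pics/side0.png

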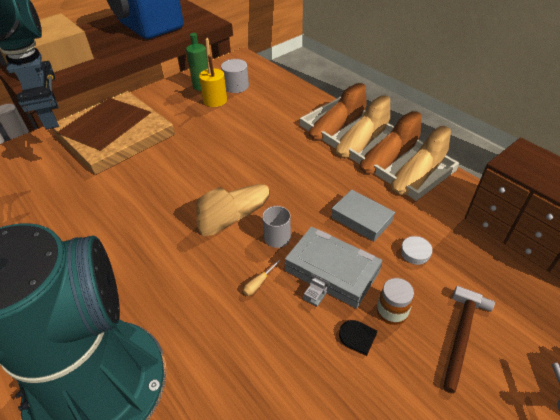

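View pics/wrist0.png

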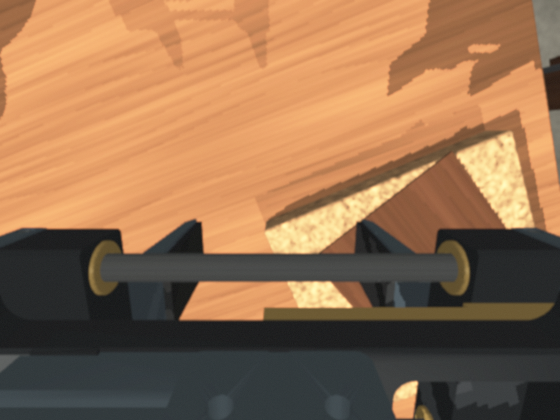

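The scene and side pictures both show the case: top centre near (241,170) in scene and (333,262) in side, with the tab near (265,159) and (316,290). It stands between the can, the jar and the heel blank. I'll enlarge both to pick exact corners.

Run:
```python
import cv2
a=cv2.imread('pics/scene0.png')[125:225,185:315]; b=cv2.imread('pics/side0.png')[215:325,265:405]
cv2.imwrite('pics/sc_crop.png',cv2.resize(a,None,fx=6,fy=6,interpolation=cv2.INTER_CUBIC))
cv2.imwrite('pics/sd_crop.png',cv2.resize(b,None,fx=5,fy=5,interpolation=cv2.INTER_CUBIC))
```

```text
(no output)
```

View pics/sc_crop.png

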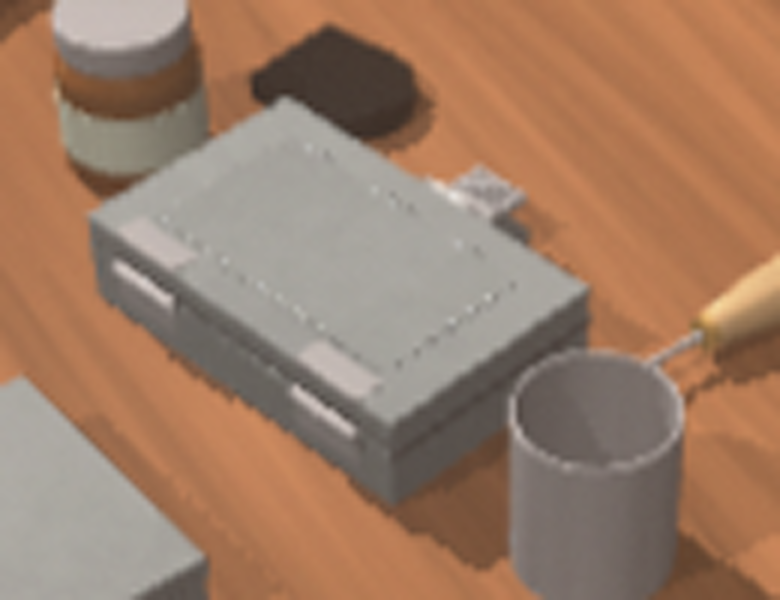

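View pics/sd_crop.png

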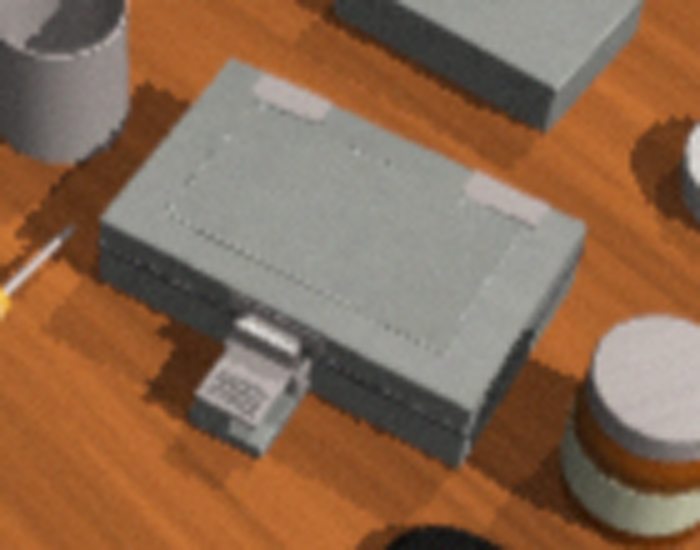

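```bash
cat > h.py <<'E'
import numpy as np, cv2
from station import arm, eyes
from scipy.optimize import least_squares
def proj(c,P):
    P=np.atleast_2d(P); T=c['T']; q=(P-T[:3,3])@T[:3,:3]
    return np.c_[c['fx']*q[:,0]/q[:,2]+c['cx'],c['fy']*q[:,1]/q[:,2]+c['cy']]
def ray(c,uv):
    d=np.array([(uv[0]-c['cx'])/c['fx'],(uv[1]-c['cy'])/c['fy'],1]);return c['T'][:3,3],c['T'][:3,:3]@d
def onplane(c,uv,z):
    o,d=ray(c,uv);return o+d*(z-o[2])/d[2]
def tri(obs):
    A=np.zeros((3,3));b=np.zeros(3)
    for c,uv in obs:
        o,d=ray(c,uv);d=d/np.linalg.norm(d);M=np.eye(3)-np.outer(d,d);A+=M;b+=M@o
    return np.linalg.solve(A,b)
E
python3 - <<'E'
from h import *
S=eyes.get_calibration('scene');D=eyes.get_calibration('side')
sc=lambda p:((p[0]+.5)/6-.5+185,(p[1]+.5)/6-.5+125)
sd=lambda p:((p[0]+.5)/5-.5+265,(p[1]+.5)/5-.5+215)
tops={'FR':((285,97),(468,412)),'FL':((590,290),(103,225)),'BL':((390,432),(232,60)),'BR':((90,218),(585,228))}
loc={'FR':(-.062,-.1),'FL':(-.062,.1),'BL':(.062,.1),'BR':(.062,-.1)}
obs=[]
for k,(a,b) in tops.items():
    p=tri([(S,sc(a)),(D,sd(b))]);print(k,p.round(4))
    obs+=[(S,sc(a),(*loc[k],.052)),(D,sd(b),(*loc[k],.052))]
print('tab tip L/R corners', tri([(S,sc((525,200))),(D,sd((195,393)))]), tri([(S,sc((480,168))),(D,sd((262,425)))]))
obs+=[(S,sc((395,503)),(.062,.1,0)),(S,sc((100,292)),(.062,-.1,0)),(D,sd((460,467)),(-.062,-.1,0)),(D,sd((103,275)),(-.062,.1,0))]
def W(x,l):
    c,s=np.cos(x[2]),np.sin(x[2]);return np.array([x[0]+c*l[0]-s*l[1],x[1]+s*l[0]+c*l[1],l[2]])
f=lambda x:np.concatenate([proj(c,W(x,l))[0]-uv for c,uv,l in obs])
r=least_squares(f,[.6,0,0.],loss='soft_l1');print(r.x,f(r.x).reshape(-1,2).round(1).tolist())
x=r.x
for n,l in dict(press=(-.098,0,.03),edge=(-.062,0,.034),hinge=(.062,0,.034)).items():print(n,W(x,l).round(4),proj(S,W(x,l)).round(1),proj(D,W(x,l)).round(1))
can=[(597,370)];print('can rim',onplane(S,sc((597,408)),.085),onplane(D,(277,215),.085))
print('jar',onplane(S,sc((120,35)),.088),onplane(D,sd((662,375)),.088))
print('box',onplane(D,(363,212),.04),'awl',onplane(D,(262,277),.015),'heel',onplane(D,(357,335),.014))
E
```

```text
FR [ 0.5378 -0.2383  0.0516]
FL [ 0.4836 -0.0475  0.0489]
BL [ 0.6043 -0.0118  0.049 ]
BR [ 0.6565 -0.2045  0.0499]
tab tip L/R corners [ 0.46269717 -0.1382417   0.02796652] [ 0.47158838 -0.17063992  0.02905456]
[ 0.57060251 -0.12564902  0.2751555 ] [[-0.4, -0.2], [-0.0, 0.0], [-0.7, -0.7], [-1.3, -1.0], [-0.5, -1.3], [-0.8, -0.2], [-1.1, -0.8], [-0.2, -0.4], [-0.7, 1.1], [-0.6, 1.1], [-0.8, 1.2], [-1.0, 1.6]]
press [ 0.4763 -0.1523  0.03  ] [[265.1 156.1]] [[311.4 293.4]]
edge [ 0.5109 -0.1425  0.034 ] [[256.1 160.8]] [[319.3 281.5]]
hinge [ 0.6303 -0.1088  0.034 ] [[223.3 182. ]] [[343.9 247. ]]
can rim [0.53956812 0.05275928 0.085     ] [0.54573196 0.05132454 0.085     ]
jar [ 0.60315964 -0.27523439  0.088     ] [ 0.59541401 -0.29475945  0.088     ]
box [ 0.75263464 -0.06209652  0.04      ] awl [ 0.42491908 -0.03149623  0.015     ] heel [ 0.48517267 -0.28899881  0.014     ]
```

Call:
carry_out(
  travel=[
    [-3.6,-3.4,0],
    [-3.6,-3.4,0],
    [-3.6,-3.4,0],
    [-3.6,-3.4,0],
    [-3.6,-3.4,0],
  ],
  turn=[0,0,0,0,0],
  fingers=[0,0,0,0,0],
  grip_force=20,
)

```text
time_s: 0.78
tool_pos: [0.3525, 0.4336, 0.2139]
orientation: [-0.551, -3.093, 0.0]
contact_force: [0.9, 0.5, -0.4]
grip_width: 0.0441
```

Call:
carry_out(
  travel=[
    [-3.6,-3.4,0],
    [-3.6,-3.4,0],
    [-3.6,-3.4,0],
    [-2.3,-4.5,0],
    [-2.3,-4.5,0],
  ],
  turn=[0,0,0,0,0],
  fingers=[0,0,0,0,0],
)

```text
time_s: 1.4
tool_pos: [0.4302, 0.2002, 0.2139]
orientation: [-0.551, -3.093, 0.0]
contact_force: [0.8, -0.1, -0.0]
grip_width: 0.0002
```

Call:
carry_out(
  travel=[
    [-2.3,-4.5,0],
    [-2.3,-4.5,0],
    [-2.3,-4.5,0],
    [-2.3,-4.5,0],
    [-2.3,-4.5,0],
  ],
  turn=[0,0,0,0,0],
  fingers=[0,0,0,0,0],
)

```text
time_s: 2.02
tool_pos: [0.4603, -0.0508, 0.214]
orientation: [0.551, 3.092, 0.0]
contact_force: [0.2, -0.1, 0.4]
grip_width: 0.0002
```

Call:
carry_out(
  travel=[
    [0,0,0],
    [0,0,0],
    [0,0,0],
    [0,0,0],
    [0,0,0],
  ],
  turn=[-0.156,-0.156,-0.156,-0.156,0],
  fingers=[0,0,0,0,0],
)

```text
time_s: 2.65
tool_pos: [0.4603, -0.0491, 0.2139]
orientation: [0.423, -3.113, -0.0]
contact_force: [0.5, 0.0, 0.6]
grip_width: 0.0003
```

Call:
carry_out(
  travel=[
    [0.6,-3.5,0],
    [0.6,-3.5,0],
    [0.5,-3.4,0],
    [0,0,4],
    [0,0,0],
  ],
  turn=[-0.006,0,0,0,0],
  fingers=[0,0,0,0,0],
)

```text
time_s: 3.28
tool_pos: [0.4706, -0.1534, 0.1719]
orientation: [0.428, -3.108, -0.004]
contact_force: [0.1, -0.3, 1.0]
grip_width: 0.0005
```

Run:
```python
from h import *
s=arm.read_state();print(s['tool_pos'],s['orientation'],s['joints'].round(2) if hasattr(s['joints'],'round') else s['joints'])
c=eyes.get_calibration('wrist')
cv2.imwrite('pics/w1.png',eyes.capture('wrist')[:,:,::-1])
cv2.imwrite('pics/s1.png',cv2.resize(eyes.capture('side')[:,:,::-1][190:340,230:430],None,fx=4,fy=4,interpolation=cv2.INTER_CUBIC))
np.save('w1T.npy',c['T'])
W=lambda l,x=(.5706,-.1256,.275):np.array([x[0]+np.cos(x[2])*l[0]-np.sin(x[2])*l[1],x[1]+np.sin(x[2])*l[0]+np.cos(x[2])*l[1],l[2]])
for l in [(-.098,0,.03),(-.109,.016,.03),(-.109,-.016,.03),(-.062,.1,.052),(-.062,-.1,.052),(.062,.1,.052)]:print(l,proj(c,W(l)).round(1))
```

```text
[ 0.47055311 -0.15339135  0.17192558] [ 0.42756169 -3.10810645 -0.00365581] [-0.36  0.12  2.16  0.    0.87 -2.21]
(-0.098, 0, 0.03) [[277.8 203.1]]
(-0.109, 0.016, 0.03) [[292.8 193. ]]
(-0.109, -0.016, 0.03) [[262.7 193. ]]
(-0.062, 0.1, 0.052) [[375.1 241.8]]
(-0.062, -0.1, 0.052) [[180.4 242.2]]
(0.062, 0.1, 0.052) [[367. 346.]]
```

View pics/w1.png

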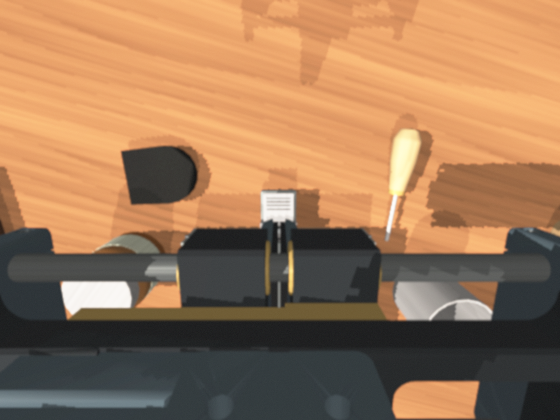

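View pics/s1.png

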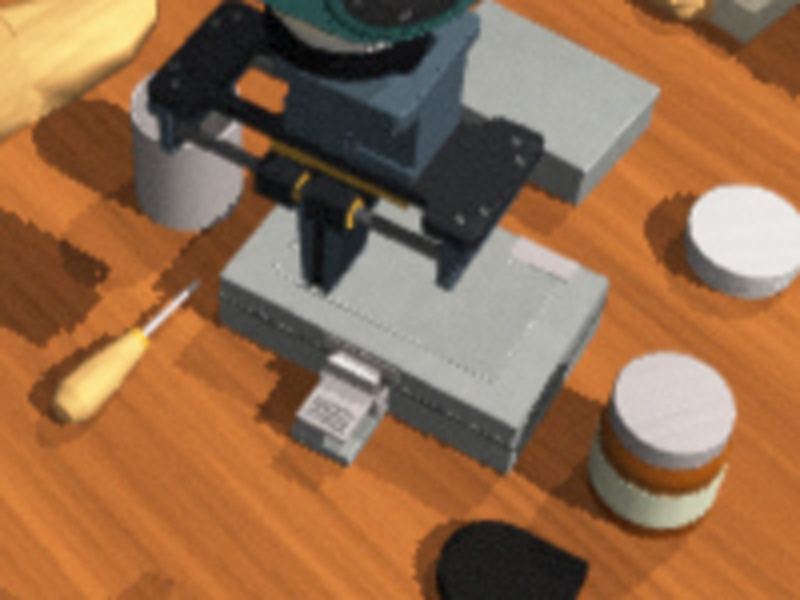

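The wrist view shows the tab pad between columns 262 and 296, with its front edge at row 190. The prediction was 263–293 and row 193, so they agree to about 3 mm. The side view shows nothing beneath the closed fingers except the tab and the case. I'll back off 3 mm from the hook and go down.

Call:
carry_out(
  travel=[
    [0.3,0,3],
    [0,0,4],
    [0,0,4],
    [0,0,2.5],
    [0,0,0],
  ],
  turn=[0,0,0,0,0],
  fingers=[0,0,0,0,0],
)

```text
time_s: 4.0
tool_pos: [0.4694, -0.1542, 0.0389]
orientation: [0.433, -3.11, -0.001]
contact_force: [-0.2, -0.9, 1.4]
grip_width: 0.0005
```

Run:
```python
from h import *
s=arm.read_state();print(s['tool_pos'],s['contact_force'])
cv2.imwrite('pics/w2.png',eyes.capture('wrist')[:,:,::-1])
cv2.imwrite('pics/s2.png',cv2.resize(eyes.capture('side')[:,:,::-1][240:320,270:370],None,fx=7,fy=7,interpolation=cv2.INTER_CUBIC))
```

```text
[ 0.46935134 -0.15420588  0.03889179] [-0.19881394 -0.88680696  1.37812681]
```

View pics/s2.png

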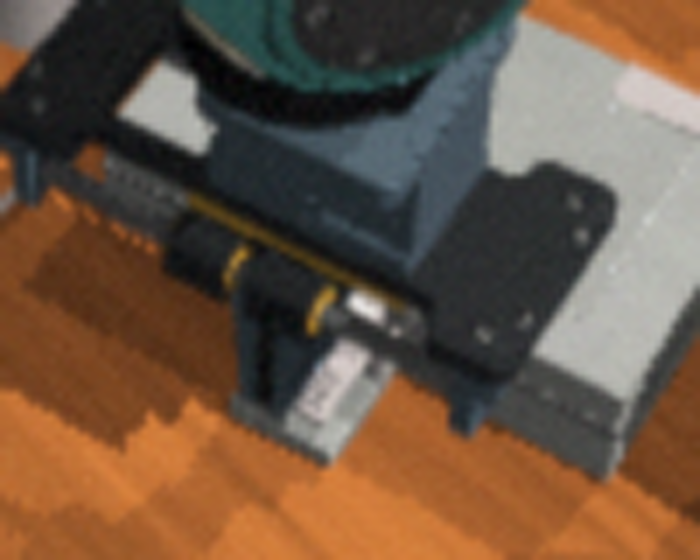

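View pics/w2.png

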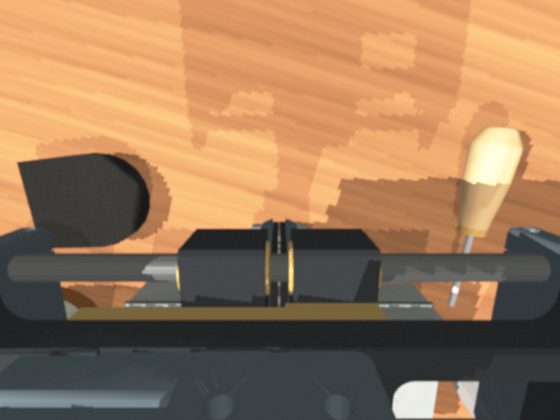

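```bash
python3 - <<'E'
from h import *
D=eyes.get_calibration('side');t=arm.read_state()['tool_pos']
x=np.array([-.9625,-.271,0]);y=np.array([-.271,.9625,0])
for n,z,h,w in(('tip',t[2],.016,.0135),('tipthin',t[2],.016,.0105)):
  for a in(1,-1):
    for b in(1,-1):
      p=t+a*h*x+b*w*y;p[2]=z;print(n,a,b,((proj(D,p)[0]-[270,240]+.5)*7-.5).round())
W=lambda l,x=(.5706,-.1256,.275):np.array([x[0]+np.cos(x[2])*l[0]-np.sin(x[2])*l[1],x[1]+np.sin(x[2])*l[0]+np.cos(x[2])*l[1],l[2]])
for l in [(-.109,.016,.03),(-.109,-.016,.03),(-.074,-.016,.03)]:print(((proj(D,W(l))[0]-[270,240]+.5)*7-.5).round())
E
python3 -c "
import cv2;a=cv2.imread('pics/s2.png')[230:500,200:460];cv2.imwrite('pics/s2c.png',cv2.resize(a,None,fx=2.2,fy=2.2))"
```

```text
tip 1 1 [226. 390.]
tip 1 -1 [297. 429.]
tip -1 1 [276. 321.]
tip -1 -1 [346. 358.]
tipthin 1 1 [233. 394.]
tipthin 1 -1 [289. 424.]
tipthin -1 1 [284. 325.]
tipthin -1 -1 [338. 354.]
[234. 378.]
[318. 423.]
[371. 347.]
```

View pics/s2c.png

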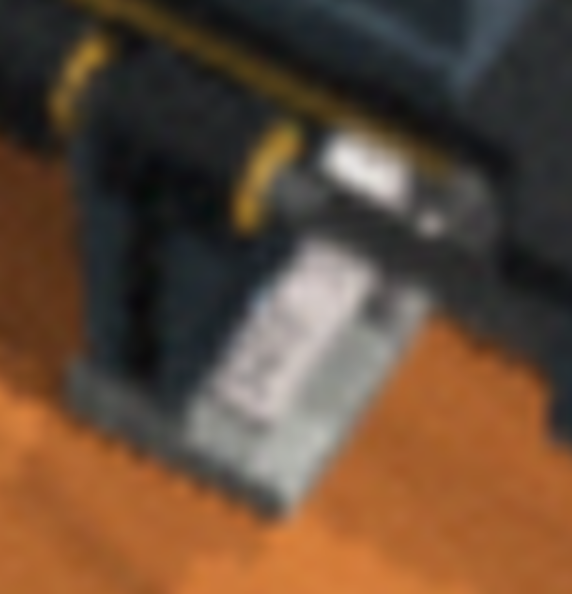

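Call:
carry_out(
  travel=[
    [0,0,0.6],
    [0,0,0.3],
    [0,0,0.2],
    [0,0,0.2],
    [0,0,0.2],
  ],
  turn=[0,0,0,0,0],
  fingers=[0,0,0,0,0],
)

```text
time_s: 4.72
tool_pos: [0.4687, -0.1547, 0.0239]
orientation: [0.434, -3.11, -0.0]
contact_force: [-7.5, -5.6, 7.8]
grip_width: 0.0003
```

Run:
```python
from h import *
cv2.imwrite('pics/s3.png',cv2.resize(eyes.capture('side')[:,:,::-1][200:320,250:400],None,fx=5,fy=5,interpolation=cv2.INTER_CUBIC))
s=arm.read_state();print(s['tool_pos'],s['contact_force'])
cv2.imwrite('pics/c3.png',cv2.resize(eyes.capture('scene')[:,:,::-1][105:225,175:325],None,fx=5,fy=5,interpolation=cv2.INTER_CUBIC))
```

```text
[ 0.46864286 -0.15476204  0.02377195] [-6.65703935 -5.77798237  9.56692912]
```

View pics/s3.png

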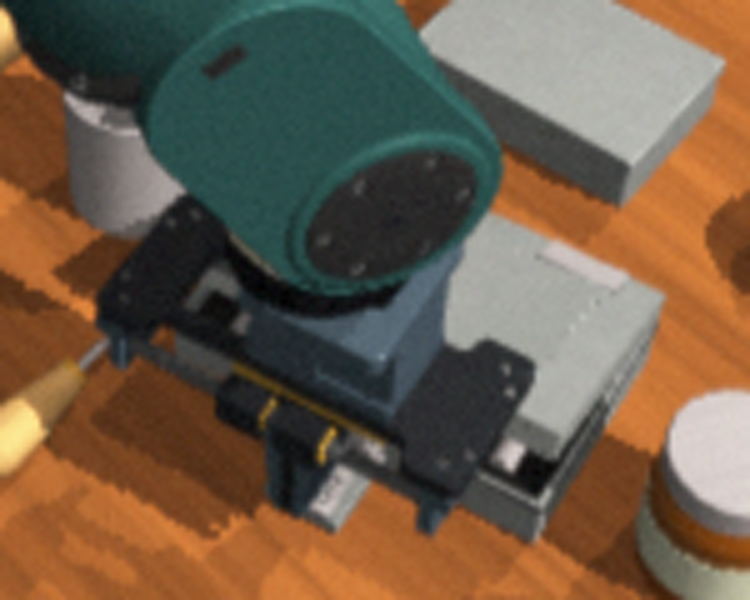

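View pics/c3.png

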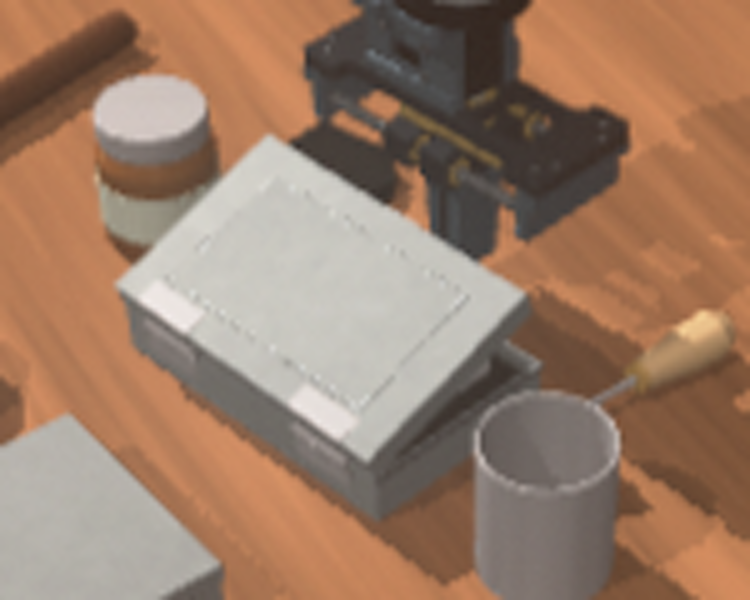

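The lid has come free and is rising clear of the gripper: it stands above the base in both views. Now I'll take the finger away, straight up.

Call:
carry_out(
  travel=[
    [0,0,-1],
    [0.5,0,-2.2],
    [0.5,0,-2.4],
    [0,0,-2],
    [0,0,0],
  ],
  turn=[0,0,0,0,0],
  fingers=[0,0,0,0,0],
)

```text
time_s: 5.45
tool_pos: [0.4608, -0.1577, 0.1014]
orientation: [-0.434, 3.109, -0.002]
contact_force: [-0.7, 0.5, -0.3]
grip_width: 0.0007
```

Run:
```python
from h import *
s=arm.read_state();print(s['tool_pos'],s['contact_force'])
cv2.imwrite('pics/s4.png',cv2.resize(eyes.capture('side')[:,:,::-1][180:330,230:430],None,fx=4,fy=4,interpolation=cv2.INTER_CUBIC))
cv2.imwrite('pics/c4.png',cv2.resize(eyes.capture('scene')[:,:,::-1][85:235,155:355],None,fx=4,fy=4,interpolation=cv2.INTER_CUBIC))
```

```text
[ 0.46080252 -0.1576982   0.10144313] [-0.7237751   0.4999216  -0.34099306]
```

View pics/s4.png

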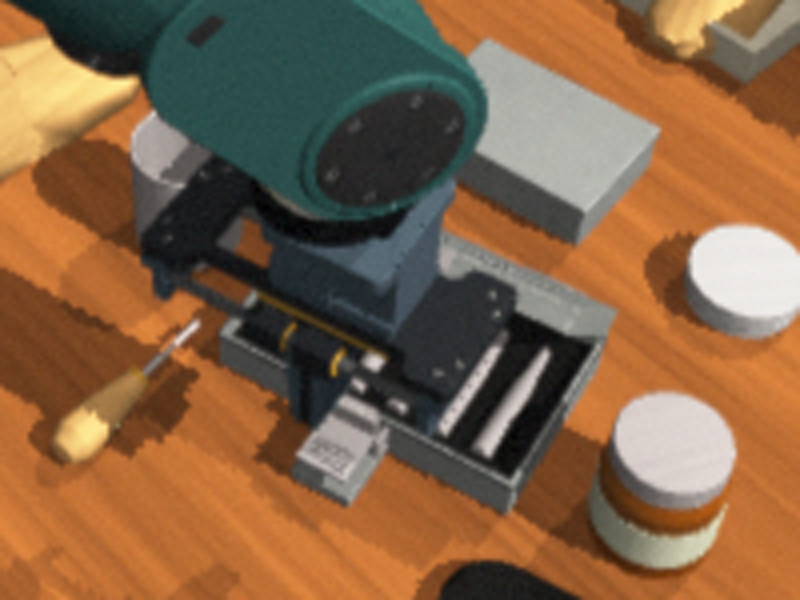

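View pics/c4.png

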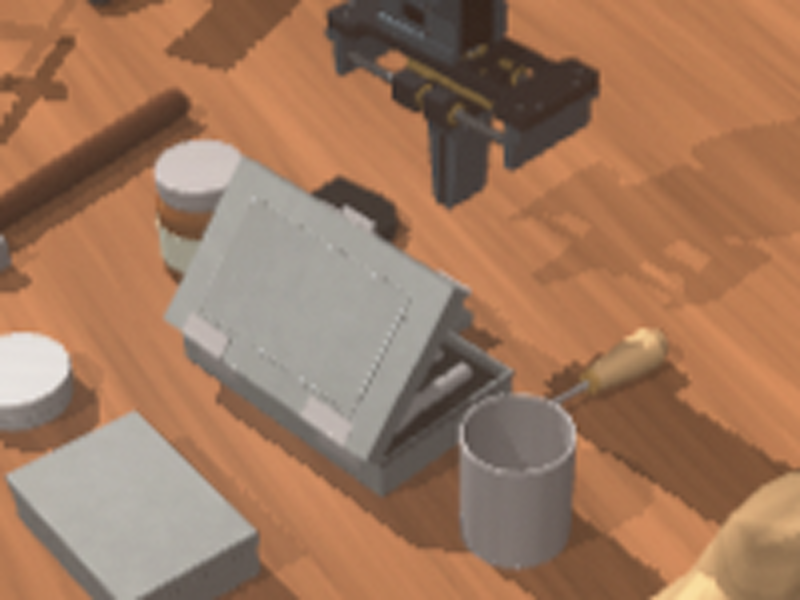

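The lid stands ajar, the tab is up and nothing touches the case. I'll wait two rows, then close in along the case's +x (tool -x) to just short of the lid.

Call:
carry_out(
  travel=[
    [0,0,0],
    [0,0,0],
    [0,0,0],
    [-2,0,0],
    [-2.5,0,0],
  ],
  turn=[0,0,0,0,0],
  fingers=[0,0,0,0,0],
)

```text
time_s: 6.18
tool_pos: [0.5045, -0.1448, 0.1]
orientation: [-0.433, 3.111, -0.0]
contact_force: [-0.3, -0.9, 0.3]
grip_width: 0.0005
```

Call:
carry_out(
  travel=[
    [-1,0,0],
    [-0.8,0,0],
    [-0.8,0,0],
    [-0.8,0,0],
    [-0.8,0,0],
  ],
  turn=[0,0,0,0,0],
  fingers=[0,0,0,0,0],
)

```text
time_s: 6.8
tool_pos: [0.5437, -0.1335, 0.1]
orientation: [0.434, -3.111, -0.0]
contact_force: [-0.2, -0.0, 1.9]
grip_width: 0.0008
```

Run:
```python
from h import *
s=arm.read_state();print(s['tool_pos'],s['contact_force'])
cv2.imwrite('pics/c5.png',cv2.resize(eyes.capture('scene')[:,:,::-1][85:235,155:355],None,fx=4,fy=4,interpolation=cv2.INTER_CUBIC))
```

```text
[ 0.54369818 -0.13350391  0.09995123] [-0.20925488 -0.00813032  1.88189442]
```

View pics/c5.png

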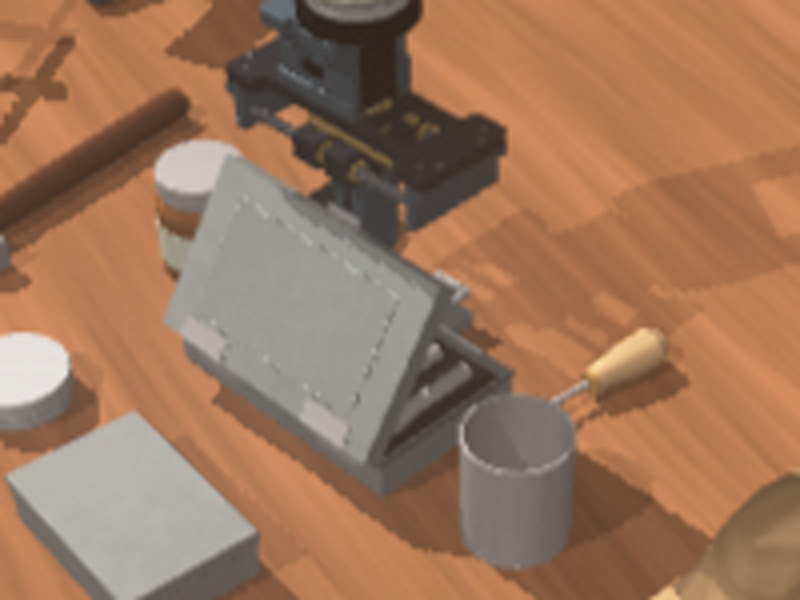

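The finger meets the lid at its catch, near (345,215) in the crop, and the force is small. I'll keep pushing slowly.

Call:
carry_out(
  travel=[
    [-0.8,0,0],
    [-0.8,0,0],
    [-0.8,0,0],
    [-0.8,0,0],
    [-0.8,0,0],
  ],
  turn=[0,0,0,0,0],
  fingers=[0,0,0,0,0],
)

```text
time_s: 7.48
tool_pos: [0.5825, -0.1224, 0.0999]
orientation: [-0.434, 3.111, 0.0]
contact_force: [-1.0, 0.1, 0.2]
grip_width: 0.0007
```

Run:
```python
from h import *
s=arm.read_state();print(s['tool_pos'],s['contact_force'])
cv2.imwrite('pics/c6.png',cv2.resize(eyes.capture('scene')[:,:,::-1][85:235,155:355],None,fx=4,fy=4,interpolation=cv2.INTER_CUBIC))
```

```text
[ 0.58253055 -0.12241285  0.09992281] [-0.95865468  0.08908665  0.19799935]
```

View pics/c6.png

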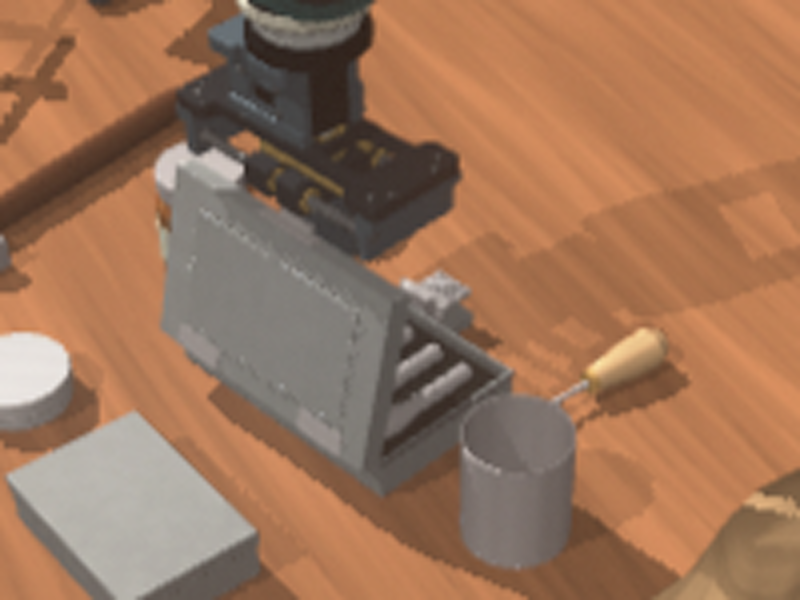

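Call:
carry_out(
  travel=[
    [-0.8,0,0],
    [-0.8,0,0],
    [-0.8,0,0],
    [-0.8,0,0],
    [-0.8,0,0],
  ],
  turn=[0,0,0,0,0],
  fingers=[0,0,0,0,0],
)

```text
time_s: 8.15
tool_pos: [0.6209, -0.1115, 0.0999]
orientation: [0.434, -3.111, -0.0]
contact_force: [-0.1, -0.6, 0.2]
grip_width: 0.0005
```

Run:
```python
from h import *
s=arm.read_state();print(s['tool_pos'],s['contact_force'])
cv2.imwrite('pics/c7.png',cv2.resize(eyes.capture('scene')[:,:,::-1][85:235,155:355],None,fx=4,fy=4,interpolation=cv2.INTER_CUBIC))
```

```text
[ 0.62093223 -0.11148635  0.09991136] [-0.11693182 -0.62298332  0.23797771]
```

View pics/c7.png

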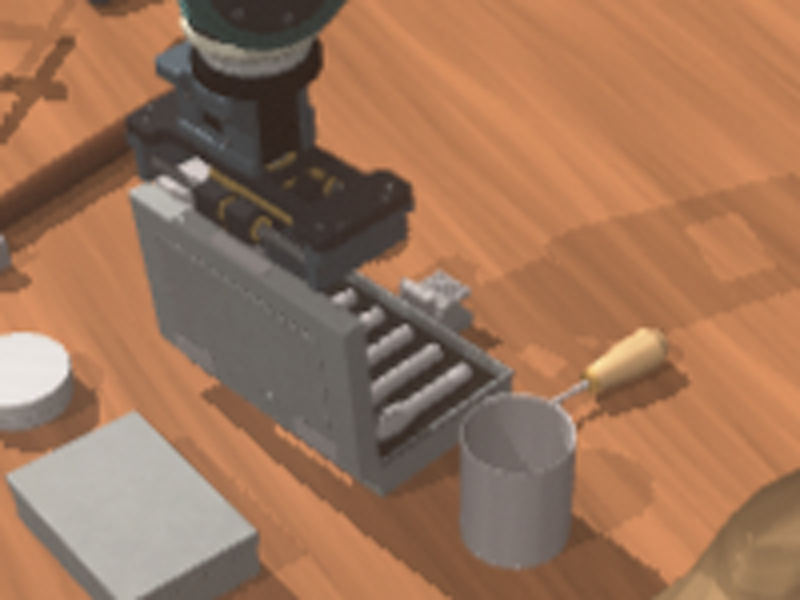

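Call:
carry_out(
  travel=[
    [-0.6,0,0],
    [-0.6,0,0],
    [-0.6,0,0],
    [0,0,0],
    [0,0,0],
  ],
  turn=[0,0,0,0,0],
  fingers=[0,0,0,0,0],
)

```text
time_s: 8.82
tool_pos: [0.6376, -0.1067, 0.0999]
orientation: [0.434, -3.111, -0.0]
contact_force: [-0.7, -0.2, -0.3]
grip_width: 0.0005
```

Run:
```python
from h import *
s=arm.read_state();print(s['tool_pos'],s['contact_force'])
cv2.imwrite('pics/c8.png',cv2.resize(eyes.capture('scene')[:,:,::-1][85:235,155:355],None,fx=4,fy=4,interpolation=cv2.INTER_CUBIC))
```

```text
[ 0.63756439 -0.10672505  0.09986147] [-0.70208485 -0.24759304 -0.33476717]
```

View pics/c8.png

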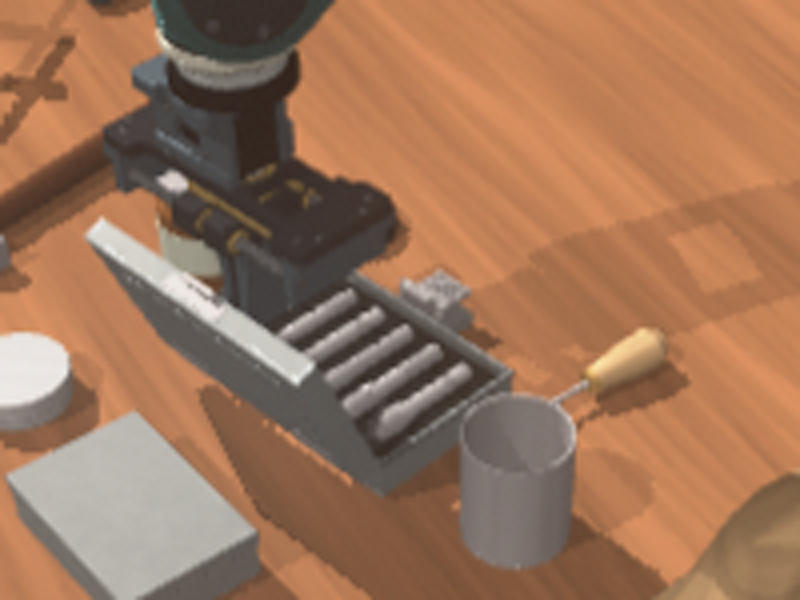

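The lid has tipped past upright on to its stop, with its front rim running from (100,225) to (310,375). I'll withdraw back towards the front, then up.

Call:
carry_out(
  travel=[
    [1.5,0,0],
    [3,0,0],
    [3.5,0,-1],
    [3.5,0,-3],
    [3,0,-4],
  ],
  turn=[0,0,0,0,0],
  fingers=[0,0,0,0,0],
)

```text
time_s: 9.5
tool_pos: [0.4954, -0.1465, 0.1798]
orientation: [0.433, -3.109, -0.002]
contact_force: [0.5, -0.5, 0.9]
grip_width: 0.0003
```

Call:
carry_out(
  travel=[
    [1,0,-4],
    [0,0,-4],
    [0,4,0],
    [0,4,0],
    [0,0,0],
  ],
  turn=[0,0,0,0,0],
  fingers=[0,0,0,0,0],
)

```text
time_s: 10.12
tool_pos: [0.4651, -0.0708, 0.2597]
orientation: [0.437, -3.111, -0.0]
contact_force: [0.5, -0.2, -0.4]
grip_width: 0.0003
```

Run:
```python
from h import *
s=arm.read_state();print(s['time_s'],s['tool_pos'],s['contact_force'])
S=eyes.capture('scene')[:,:,::-1];D=eyes.capture('side')[:,:,::-1]
cv2.imwrite('pics/scene9.png',S);cv2.imwrite('pics/side9.png',D)
cv2.imwrite('pics/c9.png',cv2.resize(S[100:230,155:325],None,fx=4.5,fy=4.5,interpolation=cv2.INTER_CUBIC))
W=lambda l,x=(.5706,-.1256,.275):np.array([x[0]+np.cos(x[2])*l[0]-np.sin(x[2])*l[1],x[1]+np.sin(x[2])*l[0]+np.cos(x[2])*l[1],l[2]])
c=eyes.get_calibration('scene')
for th in(1.6,1.8,1.95):
  for y in(.1,-.1):
    print(th,y,((proj(c,W((.062-.124*np.cos(th)+.018*np.sin(th),y,.034+.124*np.sin(th)+.018*np.cos(th))))[0]-[155,100]+.5)*4.5-.5).round())
```

```text
10.125 [ 0.46513316 -0.07078872  0.25970889] [ 0.54180323 -0.23981417 -0.39026823]
1.6 0.1 [389. 306.]
1.6 -0.1 [146. 146.]
1.8 0.1 [355. 337.]
1.8 -0.1 [114. 174.]
1.95 0.1 [332. 365.]
1.95 -0.1 [ 92. 198.]
```

View pics/c9.png

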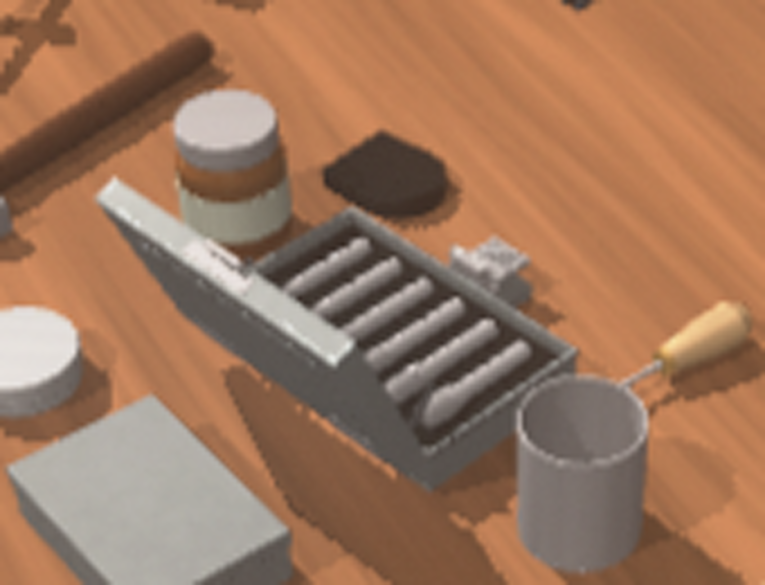

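View pics/side9.png

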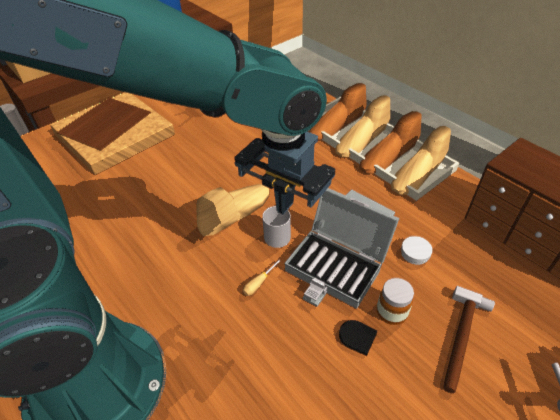

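The outer lid corners appear at (335,362) and (100,197). The prediction for 1.95 rad was (332,365) and (92,198), so the lid is on its stop. The case's lower back corner is at (251,208), where it was at the start. The tab is up and the bystanders look unmoved.

Run:
```python
from station import ticket
print(ticket.sign_off())
```

```text
the job is handed in; nothing more can be done
None
```

The punch case is open with its lid resting on the stop, and the job was handed in about 10 s into the 45 s allowed; it gave no verdict.

**What I did:** I pressed the release tab with the closed fingertips, and the lid came free while the finger was still on the tab. I lifted the finger away and the lid stood ajar with nothing touching it. Then I pushed it slowly back past upright until it fell on to its stop, and withdrew.

**Last checks:**
- **Lid:** its corners matched the predicted position for 1.95 rad within 1–2 camera pixels.
- **Case:** its lower back corner was within half a pixel of where it started.
- **Tab and surroundings:** the tab was up, the bystanders looked unmoved by eye, and the tool was clear with no contact force.

**What disagreed:**
- The wrist camera put the tab about 3 mm nearer the robot than my fit, so I moved the press point 3 mm away from the hook.
- While the tab was pressed, the wrist sensor showed about 9 N sideways, probably friction or the hook leaning on the finger. The total stayed near 13 N, well under the 80 N limit.
- During the lid push, the readings at the end of each move stayed below about 2 N.

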